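# Unsnap the cover of a vial carrier and lay it on the mat

### The arm

A 7-joint arm with a two-finger parallel gripper is mounted at the origin on a cart in front of the work surface, level with it; the furniture and walls round the work are solid. World frame = base frame: x ahead of the robot, y to its left, z up, the work surface at z = 0. Lengths are in m, angles in degrees, forces in N, time in s.
With the tool pointing down it reaches from about 0.425 to 0.825 m from the base axis. Payload 3.6 kg.
Tool frame: the origin (TCP) lies at the centre of the arm's flange, where the gripper is bolted on; the fingertips stand 186 mm ahead of it and the grasp point (between the pads) lies 167 mm ahead of it; z points along the fingers, y is the line along which they close (so a half turn about z gives the same grasp; the last joint's range is limited). The gripper opens to 93 mm and grips with 3 to 60 N. Pads are 15 mm wide; open, the fingers measure 128 mm over their backs; the gripper's body (75 mm by 188 mm) begins 65 mm behind the grasp point.
Start: joints at [-74.685, 35.231, -0.722, 81.555, 0.464, 63.22, -2.315], TCP at [0.188, 0.622, 0.405] pointing down, gripper open.
Joint ranges: [-178.69, 178.69], [-17.37, 117.87], [-77.05, 75.6], [15.02, 138.74], [-78.02, 258.01], [0.78, 113.62], [-162.83, 162.83]. Speed limits (degrees/s): [159.86, 159.86, 180, 180, 180, 180, 180].

### API

Orientations are given as [roll, pitch, yaw] about the fixed x, y, z axes, in that order (R = Rz(yaw) Ry(pitch) Rx(roll)).
In Python, from workcell import bot, solver, imaging, workorder, readout gives the robot as it stands. Calls block until the motion is done:
- bot.move_pose(position, orientation): joint-space move of the TCP to a pose.
- bot.line_to(position, attitude=None, max_speed=0.15): straight line of the TCP; attitude=None keeps the orientation; max_speed is the mean speed in m/s.
- bot.move_joints(angles): joint-space move.
- bot.release() and bot.gripper_close(): open the fingers fully, or close them until they stop; the grip force is fixed at half the most.
- bot.dwell(seconds).
- solver.inverse_kinematics(position, orientation): joint angles nearest the present ones, or None.
- imaging.capture(name): name is "side" or "top"; returns the picture (480x640x3 uint8, red, green, blue); there is no depth.
- imaging.calibration(name): a dict with "fx", "fy", "cx", "cy" (pixels), "k1" (the pictures are not rectified: a ray, as slopes to the right and down, at radius r is drawn at 1 + k1 r^2 times it, then the intrinsics apply), "R" (3x3) and "t" (3): a world point X has camera coordinates R X + t. Camera axes: x right, y down, z forward; pixel columns grow to the right and rows downward; lengths in m; the calibration is good to about 2 mm. A picture is of the moment at which its call begins. calibration takes no time and is no camera call.
A pose or a line that the arm cannot do raises bot.Unreachable and nothing moves.
- workorder.job_done(): hands the job in; it is judged then, once.
Readings, each from a call of its own:
- readout.get_clock(): time.
- readout.get_joints(): joint angles.
- readout.get_qd(): joint speeds.
- readout.get_joint_efforts(): joint torques, N m.
- readout.get_ee_pos(): TCP position.
- readout.get_orientation(): TCP orientation.
- readout.get_contact_force(): force on the tool from outside, world axes, zero at the start.
- readout.get_wrist_torque(): the same for the moment, N m.
- readout.get_width(): finger opening in m.
- readout.get_finger_force(): force on a finger pad.
Only numpy, scipy, OpenCV 4.12 (cv2) and the standard library are available. Lean on these libraries where they do the work, as an engineer would, in place of code of your own. Each camera call takes 0.05 s, during which the arm holds its last target. There are 200 camera calls.

### The job

Open the vial carrier: press in the orange snap tab on the side of its white cover, just far enough that its head can pass the steel gate (too little or too far and it stays caught), and keep it so while you lift the cover straight up off the carrier; then lay the cover gently, right way up, in the middle of the blue mat and let go. The tab is thin plastic: squeeze it no harder than 20 N, and when you feel it still caught ease off instead of tugging, or it tears. Leave the vials standing in the carrier and do not disturb the other things on the bench.

Things in the scene. Friction and masses are not known exactly. Their poses are not given: they have to be found in the camera images.
- carrier: Grey vial carrier, fixed. Origin on the bench under the centre of its vial block. Foot plate 93 x 140 x 12 mm (x -60 to +33, y +-70 mm); on it a block 30 x 94 x 20 mm (top 32 mm over the bench) with three square wells along y, where vials stand. Its -x side, with gate and tab, roughly faces the robot.
- gate (a point): Nominal centre of the window in the dark steel gate plate on the foot plate: (-35.25, 0, 24.5) mm in the carrier's frame, level with the plate's top. The true window is set up to 2.5 mm off along x, differently each time, and is not measured. Window 15.5 x 30 mm, plate 29 x 46 x 3.5 mm. Keep fingers above the plate.
- cover: White box-shaped cover, blue panel on top, open below, 38 x 102 x 54 mm, walls 3 mm, 0.12 to 0.21 kg. Origin: centre of its lower edge (x +-19, y +-51, z 0 to 54 mm), which rests on the foot plate, over block and vials with 1 mm play. It must rise 46 mm to clear the vials. Rear wall (x +19 mm) rigid, flat. A ledge at the top front (x to -37.5, z 45 to 52 mm) carries the tab.
- tab: Orange flexible snap tab on the cover's -x side, 24 mm wide; origin on its bending line at the top, (-35, 0, 48) mm in the cover's frame, same axes when relaxed. Pressing its rib towards the cover swings its lower end inward. More than 20 N of finger force breaks it, so does more than 15 N between it and the gate.
- tab_rib (a point): Outermost line of the tab's round rib (26 mm long in y, radius 3 mm), where it is pressed: (-43.5, 0, 25) mm in the cover's frame when relaxed. It yields about 0.29 mm per N (the head 0.53 mm per N), to a stop near 19 N.
- tab_head (a point): Centre of the head's top, (-40.5, 0, 6.5) mm in the cover's frame when relaxed. The head, 13 mm long in x, lies 2.5 mm below the gate plate. Pressed too little its outer barb catches under the plate, too far its inner barb does, within 4 mm of lifting. It passes within a band about 4 N wide, whose middle lies between 4 and 16 N, different each time.
- pinch (a point): Point of the cover midway between rib and rear wall, (-12.25, 0, 25) mm in its frame. A pinch across the cover along its x, one finger on the rib, one on the rear wall, spans 62.5 mm (tab relaxed) and is centred here; off centre, one finger pushes the cover sideways.
- mat: Blue mat, 160 x 190 x 3 mm (x, y, z), fixed on the bench; origin at the centre of its underside. Mat and carrier may lie on either side.
- vial1: Small screw-capped bottle, 22 mm diameter, 46 mm tall, standing in a well of the carrier under the cover; origin at the centre of its foot. Red cap.
- vial2: Small screw-capped bottle, 22 mm diameter, 46 mm tall, standing in a well of the carrier under the cover; origin at the centre of its foot. Red cap.
- vial3: Small screw-capped bottle, 22 mm diameter, 46 mm tall, standing in a well of the carrier under the cover; origin at the centre of its foot. Green cap.
- timer: White bench timer, 69 x 69 x 19 mm, origin under its centre. Bystander; leave it alone.
- bottle_yellow: White bottle with yellow cap, 26 mm diameter, 68 mm tall, origin at its foot. Bystander; leave it alone.
- bottle_teal: White bottle with teal cap, 26 mm diameter, 58 mm tall, origin at its foot. Bystander; leave it alone.
- marker: White marker pen with blue cap, 136 mm long, 15 mm thick, lying; origin under its centre. Bystander; leave it alone.
There are look-alikes about, which are no part of the job. Several things have the shape of the cover; the one meant has the colours described above.

How it is judged (in metres and radians):
On the way:
1. the cover is lifted clear of the carrier and its vials (z of cover in the frame of carrier above 0.06 m and angle between cover's own z axis and vertical below 0.5 rad), for 0.1 s.
At the end, for the whole second after the job is handed in: The cover lies still and right way up (tilt under 0.08 rad) flat on the blue mat, its centre within 35 mm of the mat's centre, and is let go; all three vials stand upright in their wells, within 10 mm of where they were (horizontal distance between cover and mat below 0.035 m and angle between cover's own z axis and vertical below 0.08 rad and z of cover in the frame of mat between 0.001 and 0.007 m and linear speed of cover below 0.02 m/s and angle between each of vial1, vial2, vial3's own z axis and vertical below 0.2 rad and distance of each of vial1, vial2, vial3 from where it was at the start of the episode below 0.01 m); the robot touches nothing.
It fails at once if the tab is pressed harder than 20 N (contact force between the fingers and tab above 20 N).
It fails at once if the caught tab is pulled or pushed against the gate with more than 15 N (contact force between tab and carrier above 15 N).
It fails at once if the cover is banged or pressed onto the mat with more than 25 N (contact force between cover and mat above 25 N).
It fails at once if the robot leans on the carrier or its gate with more than 20 N (contact force between any of the fingers, the arm and carrier above 20 N).
It fails at once if a bystander is moved by more than 20 mm (distance of any of timer, bottle_yellow, bottle_teal, marker from where it was at the start of the episode above 0.02 m).
It also fails if it takes over 61 s, if anything falls off the work surface, if the arm or the gripper's body presses on something with over 40 N, if the wrist force passes 120 N, or if a joint passes its speed limit or range.

## Working session

There is one attempt and no reset: what is moved stays moved. The work goes in short steps, each a Python script; the robot and the scene stay as the last script left them, time stands still between calls to the robot, and variables do not carry over. Pictures are saved under pics/ and viewed, at most 10 in all, crops included, and the job is handed in when it is done.

```bash
ls -la; mkdir -p pics
python3 - <<'E'
from workcell import bot, solver, imaging, workorder, readout
import cv2
for n in("side","top"):
    im=imaging.capture(n); cv2.imwrite(f"pics/{n}0.png",im[:,:,::-1]); c=imaging.calibration(n); print(n,c)
print(readout.get_clock(),readout.get_ee_pos(),readout.get_orientation(),readout.get_width(),readout.get_finger_force(),readout.get_contact_force())
E
```

```text
total 12
drwxr-xr-x  3 agent agent 4096 Dec  2 13:34 .
drwxr-xr-x 23 root  root  4096 Dec  2 13:34 ..
drwxr-xr-x  2 agent agent 4096 Dec  2 13:34 pics
side {'fx': 466.1291777786881, 'fy': 466.1291777786881, 'cx': 318.67891397797507, 'cy': 244.20184155975028, 'k1': -0.039712784869963505, 'R': array([[ 0.96166732, -0.27420715, -0.00253067],
       [-0.14410157, -0.4974815 , -0.85542206],
       [ 0.23330389,  0.82299611, -0.51792538]]), 't': array([-0.55567448,  0.10930232,  1.03493534])}
top {'fx': 483.5849658705707, 'fy': 483.5849658705707, 'cx': 307.12969600254087, 'cy': 242.8304790861237, 'k1': -0.10494147571217806, 'R': array([[-0.01996349, -0.99959677, -0.02019281],
       [-0.9927469 ,  0.02221349, -0.11815307],
       [ 0.11855398,  0.0176876 , -0.99279006]]), 't': array([-0.04453927,  0.58011587,  1.15292119])}
0.1 [0.18815179 0.62188914 0.40373892] [-1.79873725e+02  7.37156538e-04  1.63168309e+02] 0.0929372013690548 0.0 [-0.37183742  0.05744703 -0.63469892]
```

View pics/top0.png

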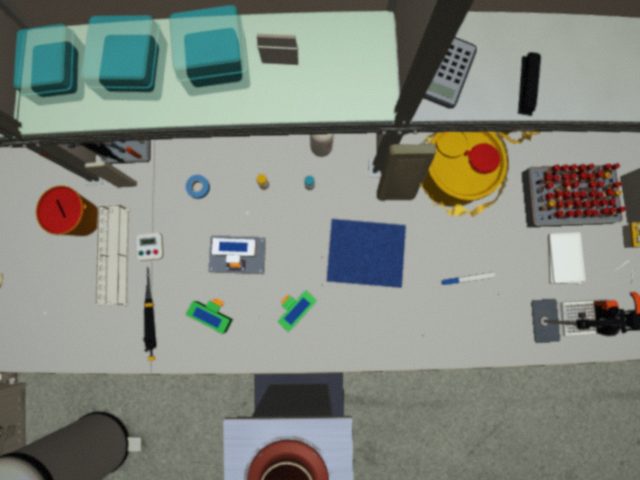

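View pics/side0.png

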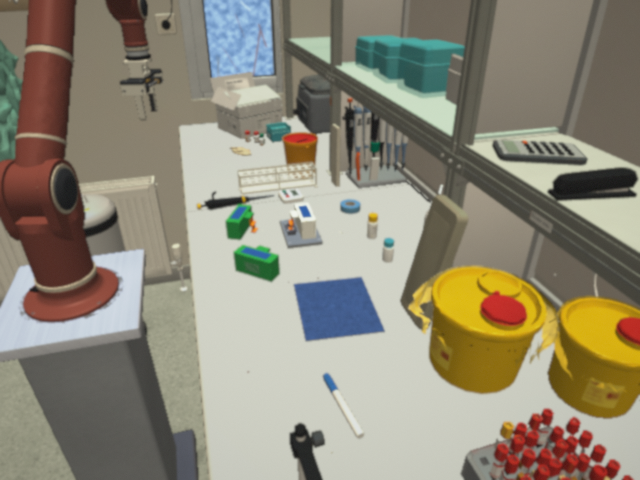

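The top view shows the white cover with its blue panel at (233,248) on the grey foot plate, with the orange tab towards the robot at (234,262). The mat is at (367,253), the timer at (149,246) and the bottles at (263,181) and (309,182). The green boxes are look-alikes. The side view agrees, with the cover at about (303,220).

A fixed 30 N grip would break the tab, so I'll check what the gripper calls offer before deciding how to pinch.

Run:
```python
from m import *
bot.gripper_close(); print('t',readout.get_clock(),'w',readout.get_width(),[readout.get_finger_force() for _ in range(3)])
bot.release(); print('t',readout.get_clock(),'w',readout.get_width(),readout.get_contact_force())
P={}
for n in('top','side'):
    im=cv2.imread(f'pics/{n}0.png'); h=cv2.cvtColor(im,cv2.COLOR_BGR2HSV)
    blue=(abs(h[...,0].astype(int)-112)<12)&(h[...,1]>120)&(h[...,2]>60)
    b,l=blobs(blue)
    for i,s,c in b:
        if s[4]>3000: q=onplane(n,rect(l,i),.003); print(n,'mat',onplane(n,c,.003).round(4),q.round(4).tolist())
        if (n=='top' and abs(c[0]-233)<5) or (n=='side' and abs(c[0]-304)<4):
            q=onplane(n,rect(l,i),.066); print(n,'panel',onplane(n,c,.066).round(4),q.round(4).tolist(), 'at z0',onplane(n,c,0).round(4))
            ys,xs=np.nonzero(l==i); pts=onplane(n,np.c_[xs,ys],.066)[:,:2]; w,v=np.linalg.eigh(np.cov(pts.T)); print(' long-axis yaw-90:',np.degrees(np.arctan2(v[1,1],v[0,1]))%180-90, np.sqrt(12*w))
    if n=='top':
        # foot plate: darker grey than bench
        g=(h[...,1]<70)&(h[...,2]<150); sub=np.zeros_like(g); sub[225:285,200:275]=g[225:285,200:275]
        b,l=blobs(sub,50)
        for i,s,c in b: q=onplane(n,rect(l,i),.012); print('foot',s,q.round(4).tolist(),q.mean(0).round(4))
o1,d1=ray('top',[233.21,246.38]);o2,d2=ray('side',[304.58,211.07])
A=np.c_[d1[0],-d2[0]];k=np.linalg.lstsq(A,o2-o1,rcond=None)[0];print('tri panel',o1+k[0]*d1[0],o2+k[1]*d2[0])
o1,d1=ray('top',[366.03,252.94]);o2,d2=ray('side',[336.18,308.68])
A=np.c_[d1[0],-d2[0]];k=np.linalg.lstsq(A,o2-o1,rcond=None)[0];print('tri mat',o1+k[0]*d1[0],o2+k[1]*d2[0])
```

```text
t 1.55 w 0.0006462721350254845 [0.0, 0.0, 0.0]
t 3.025 w 0.09328559995897533 [ 0.25075174 -0.1460704   0.01311275]
top mat [[ 0.5539 -0.2036  0.003 ]] [[0.4877, -0.1046, 0.003], [0.6405, -0.1211, 0.003], [0.6209, -0.3053, 0.003], [0.4685, -0.2861, 0.003]]
top panel [[0.5706 0.1201 0.066 ]] [[0.5795, 0.1521, 0.066], [0.5781, 0.0892, 0.066], [0.5612, 0.0893, 0.066], [0.5626, 0.1521, 0.066]] at z0 [[0.5782 0.1315 0.    ]]
 long-axis yaw-90: -2.6620974762310112 [0.01855182 0.06407946]
foot [ 208  235   58   40 1194] [[0.514, 0.1945, 0.012], [0.6109, 0.1896, 0.012], [0.5999, 0.0466, 0.012], [0.5037, 0.0528, 0.012]] [0.5571 0.1209 0.012 ]
side panel [[0.5724 0.1162 0.066 ]] [[0.5652, 0.1395, 0.066], [0.5811, 0.1498, 0.066], [0.5792, 0.0921, 0.066], [0.5639, 0.0827, 0.066]] at z0 [[0.6034 0.2413 0.    ]]
 long-axis yaw-90: -2.364270883811841 [0.01592482 0.05201203]
side mat [[ 0.5537 -0.2192  0.003 ]] [[0.4914, -0.114, 0.003], [0.6772, -0.1292, 0.003], [0.6198, -0.3074, 0.003], [0.462, -0.29, 0.003]]
tri panel [0.57086348 0.12048494 0.06380123] [0.57336977 0.11997044 0.06400162]
tri mat [ 0.55502386 -0.2048462  -0.00899379] [ 0.55826751 -0.20560174 -0.00860527]
```

View pics/topcrop.png

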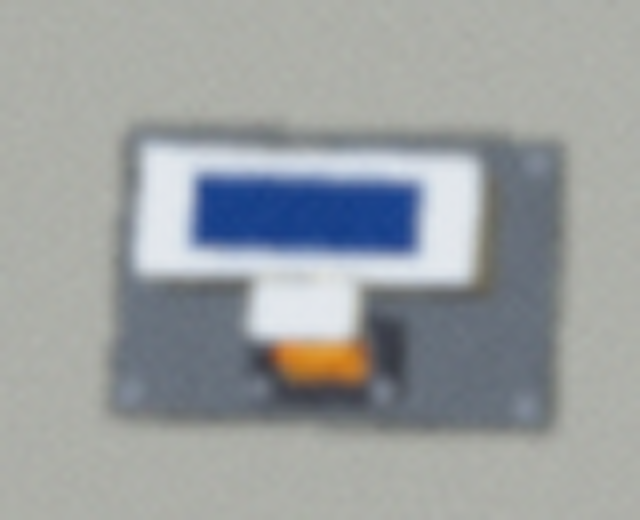

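View pics/sidecrop.png

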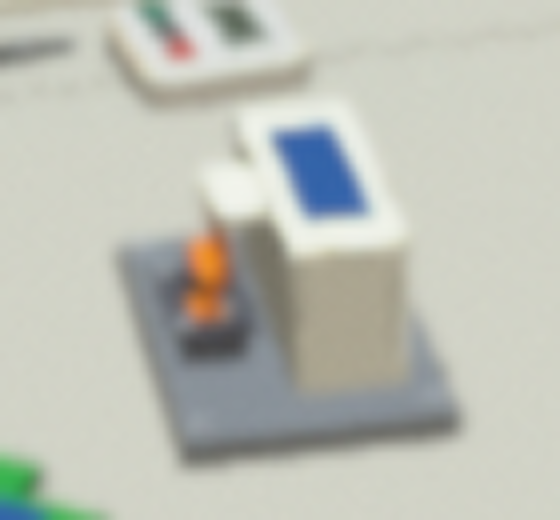

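The crops show the cover squarely over the carrier, with a ledge about 31 mm wide and the orange rib below it. The panel centre and the foot-plate centre both give the origin at (0.571, 0.120) with yaw of about -3.3°.

A plain pinch would put the fixed 30 N on the tab. Instead I'll tilt the gripper so the front pad bears on both the rigid ledge and the rib. The tilt angle then sets how far the rib is pressed. First I'll test with a harmless grip on the ledge only, to read the force and centring.

```bash
cat >> m.py <<'E'
from scipy.spatial.transform import Rotation as Ro
O=np.array([.571,.120,.012]); PSI=-3.3
def pose(theta,zft,dx=0,dz=0,dy=0,O=O,L=(-37.5,52.)):
    """TCP pose for a tilted pinch: front pad through ledge corner L, rear tip on rear wall (cover frame mm)"""
    t=np.radians(theta); u=np.array([np.sin(t),np.cos(t)]); n=np.array([np.cos(t),-np.sin(t)])
    Tf=np.array(L)-u*(L[1]-zft)/np.cos(t); w=(19-Tf[0])/np.cos(t)
    T=Tf+186*u+w/2*n
    Rz=Ro.from_euler('z',PSI,degrees=True)
    p=O+Rz.apply([(T[0]+dx)/1e3,dy/1e3,(T[1]+dz)/1e3])
    R=Rz*Ro.from_euler('y',theta,degrees=True)*Ro.from_euler('z',90,degrees=True)*Ro.from_euler('x',180,degrees=True)
    return p,R.as_euler('xyz',degrees=True),w
def frc(k=4):
    f=np.mean([readout.get_contact_force() for _ in range(k)],0)
    return Ro.from_euler('z',-PSI,degrees=True).apply(f)  # cover axes
def st(s=''):
    print(s,'t %.2f w %.2f ff %.1f F %s M %s tcp %s'%(readout.get_clock(),readout.get_width()*1e3,readout.get_finger_force(),frc().round(2),np.round(readout.get_wrist_torque(),2),np.round(readout.get_ee_pos(),4)),flush=True)
E
python3 - <<'E'
from m import *
p,o,w=pose(0,43); print(p,o,w)
bot.move_pose(p+[0,0,.08],o); st('above')
st('again')
bot.line_to(p,max_speed=.12); st('down'); print(readout.get_orientation())
cv2.imwrite('pics/side1.png',imaging.capture('side')[:,:,::-1])
bot.gripper_close(); st('closed'); st()
bot.release(); st('open')
E
python3 -c "
import cv2;i=cv2.imread('pics/side1.png')[100:260,230:390];cv2.imwrite('pics/side1c.png',cv2.resize(i,None,fx=3.7,fy=3.7,interpolation=2))"
```

```text
[0.56176534 0.12053247 0.241     ] [180.    0.   86.7] 56.5
above t 5.28 w 92.90 ff 0.0 F [ 1.45 -0.17 -0.11] M [-0.09  0.07 -0.04] tcp [0.5616 0.1222 0.321 ]
again t 5.28 w 92.90 ff 0.0 F [ 1.45 -0.17 -0.11] M [-0.09  0.07 -0.04] tcp [0.5616 0.1222 0.321 ]
down t 6.09 w 93.24 ff 0.0 F [ 0.12 -0.48 -0.4 ] M [-0.14  0.03  0.03] tcp [0.5621 0.1206 0.2415]
[ 1.79926465e+02 -1.33200794e-02  8.67028956e+01]
closed t 6.82 w 56.15 ff 30.0 F [ 0.6   0.51 -0.03] M [-0.05  0.06 -0.04] tcp [0.5619 0.1205 0.2411]
 t 6.82 w 56.15 ff 30.0 F [ 0.6   0.51 -0.03] M [-0.05  0.06 -0.04] tcp [0.5619 0.1205 0.2411]
open t 7.60 w 93.03 ff 0.0 F [-0.66 -0.51 -0.92] M [-0.07  0.08 -0.05] tcp [0.5618 0.1205 0.241 ]
```

View pics/side1c.png

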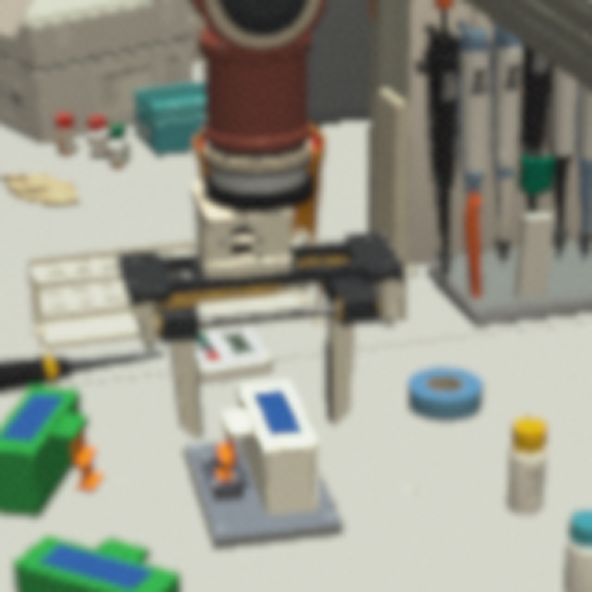

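The fingers are straight slabs, well centred, with a lateral force near 0, and each grips with 30 N. Next is the tilted pinch, starting at a steep tilt of 11°, where the rib is barely pressed.

```bash
python3 - <<'E'
from m import *
p,o,w=pose(11,22); print(p,o,'w expected',w)
bot.line_to(p,o,max_speed=.08); st('tilted'); print(readout.get_orientation(), o)
bot.gripper_close()
st('closed'); W=[]
for i in range(5): bot.dwell(.03); W.append(readout.get_width()*1e3)
print(np.mean(W),np.std(W))
for n in('top','side'): cv2.imwrite(f'pics/{n}2.png',imaging.capture(n)[:,:,::-1])
st()
E
python3 -c "
import cv2;i=cv2.imread('pics/side2.png')[170:260,260:350];cv2.imwrite('pics/side2c.png',cv2.resize(i,None,fx=6.6,fy=6.6,interpolation=2))"
```

```text
[0.59428609 0.11865733 0.21052466] [-1.69000000e+02  1.27222187e-14  8.67000000e+01] w expected 63.49804724764408
tilted t 8.31 w 93.28 ff 0.0 F [0.49 0.18 0.12] M [-0.1  -0.12  0.01] tcp [0.5941 0.1187 0.2105]
[-1.69001407e+02 -1.63893893e-03  8.66984409e+01] [-1.69000000e+02  1.27222187e-14  8.67000000e+01]
closed t 8.93 w 61.65 ff 28.8 F [-0.09  0.69  1.25] M [-0.08 -0.07  0.  ] tcp [0.5943 0.1187 0.2108]
61.79865421297363 0.06542875220845952
 t 9.19 w 62.15 ff 28.9 F [-0.71  0.81  2.48] M [-0.05 -0.02 -0.07] tcp [0.5943 0.1187 0.2108]
```

View pics/side2c.png

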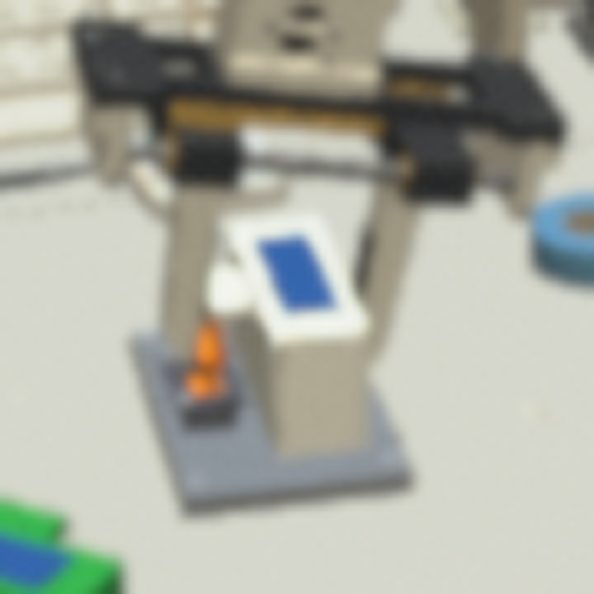

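The gripper is tilted on the cover, whose panel is at about (297,275) in the crop. The width is 1.7 mm below the model, so either the cover rocked or the fingertips are relieved. I'll compare the panel's pixel shift.

Run:
```python
from m import *
ims={k:cv2.imread(f'pics/side{k}.png') for k in(0,1,2)}
for k,im in ims.items():
    f=im.astype(float); wgt=np.clip(f[...,0]-f[...,2]-40,0,None); sub=wgt[200:224,294:318]; ys,xs=np.mgrid[200:224,294:318]
    print(k,'panel',(sub*xs).sum()/sub.sum(),(sub*ys).sum()/sub.sum(),sub.sum())
    r,g,b=f[...,2],f[...,1],f[...,0]; wo=np.clip(r-b-70,0,None)[214:240,282:300]; ys,xs=np.mgrid[214:240,282:300]
    print('  orange rows:',[(y+214,round((wo[y]*xs[y]).sum()/max(wo[y].sum(),1),2),int(wo[y].sum())) for y in range(2,20,1)])
g=lambda k:cv2.cvtColor(ims[k],cv2.COLOR_BGR2GRAY).astype(np.float32)
for nm,(x0,y0,x1,y1) in {'endwall':(296,222,318,240),'panel':(298,203,316,222),'plate':(284,236,322,250)}.items():
    for k in(1,2):
        t=cv2.resize(g(0)[y0:y1,x0:x1],None,fx=10,fy=10,interpolation=2); s=cv2.resize(g(k)[y0-3:y1+3,x0-3:x1+3],None,fx=10,fy=10,interpolation=2)
        m=cv2.minMaxLoc(cv2.matchTemplate(s,t,cv2.TM_CCOEFF_NORMED)); print(nm,k,(np.array(m[3])-30)/10,round(m[1],3))
```

```text
0 panel 304.5687813385655 211.1207761063876 4587.0
  orange rows: [(216, np.float64(0.0), 0), (217, np.float64(0.0), 0), (218, np.float64(0.0), 0), (219, np.float64(291.0), 6), (220, np.float64(290.51), 184), (221, np.float64(290.47), 340), (222, np.float64(290.53), 383), (223, np.float64(290.64), 352), (224, np.float64(290.73), 266), (225, np.float64(290.81), 154), (226, np.float64(290.27), 127), (227, np.float64(289.91), 190), (228, np.float64(290.01), 187), (229, np.float64(290.04), 75), (230, np.float64(0.0), 0), (231, np.float64(0.0), 0), (232, np.float64(0.0), 0), (233, np.float64(0.0), 0)]
1 panel 304.5660297239915 211.11358811040338 4710.0
  orange rows: [(216, np.float64(0.0), 0), (217, np.float64(0.0), 0), (218, np.float64(0.0), 0), (219, np.float64(291.0), 6), (220, np.float64(290.53), 191), (221, np.float64(290.48), 346), (222, np.float64(290.54), 388), (223, np.float64(290.64), 365), (224, np.float64(290.73), 272), (225, np.float64(290.81), 158), (226, np.float64(290.25), 134), (227, np.float64(289.92), 200), (228, np.float64(290.0), 202), (229, np.float64(290.05), 79), 
[... 156 characters left out ...]
1.0
  orange rows: [(216, np.float64(0.0), 0), (217, np.float64(0.0), 0), (218, np.float64(0.0), 0), (219, np.float64(291.39), 41), (220, np.float64(291.08), 155), (221, np.float64(291.07), 243), (222, np.float64(291.12), 304), (223, np.float64(291.17), 326), (224, np.float64(291.24), 272), (225, np.float64(291.16), 157), (226, np.float64(290.64), 154), (227, np.float64(290.25), 285), (228, np.float64(290.28), 296), (229, np.float64(290.2), 140), (230, np.float64(0.0), 0), (231, np.float64(0.0), 0), (232, np.float64(0.0), 0), (233, np.float64(0.0), 0)]
endwall 1 [0.  0.1] 0.997
endwall 2 [0.1 0.4] 0.956
panel 1 [0. 0.] 1.0
panel 2 [-0.5 -0.1] 0.903
plate 1 [0. 0.] 0.999
plate 2 [0. 0.] 0.999
```

The cover did not rock: the panel shift is under 0.1 px. The tab's head moved in slightly, by about 0.3 px or roughly 0.8 mm, so the ledge and rib do share the grip as planned. Now I'll step the tilt, closing, lifting gently and backing off whenever it feels caught.

```bash
cat > lift.py <<'E'
from m import *
def fz(k=3):
    v=[]
    for _ in range(k): bot.dwell(.02); v.append(frc(1))
    return np.mean(v,0)
def attempt(theta,zft=17):
    bot.release(); p,o,w=pose(theta,zft); bot.line_to(p,o,max_speed=.06); bot.gripper_close()
    b=fz(); print('theta',theta,'f~%.1f'%((6-27*np.tan(np.radians(theta)))/.29),'t %.1f'%readout.get_clock(),'w',round(readout.get_width()*1e3,2),'ff',round(float(readout.get_finger_force()),1),'base',b.round(1),flush=True)
    h=0; log=[]
    while h<14:
        h+=.25 if 1.5<=h<6 else .5
        bot.line_to(p+[0,0,h/1e3],max_speed=.02); f=fz(2); log.append((h,round(f[2]-b[2],1)))
        if f[2]-b[2]<-6 or np.hypot(f[0]-b[0],f[1]-b[1])>7:
            bot.line_to(p,max_speed=.05); print(' caught',log[::2],f.round(1),'t %.1f'%readout.get_clock(),flush=True); return False
    print(' passed',log[::3]); st(); return True
E
python3 - <<'E'
from lift import *
attempt(9.5)
E
```

```text
theta 9.5 f~5.1 t 10.8 w 62.06 ff 28.8 base [0.1 0.5 0.6]
 passed [(0.5, np.float64(-1.7)), (1.75, np.float64(-1.7)), (2.5, np.float64(-1.9)), (3.25, np.float64(-2.4)), (4.0, np.float64(-2.4)), (4.75, np.float64(-1.8)), (5.5, np.float64(-2.3)), (6.5, np.float64(-1.8)), (8.0, np.float64(-2.2)), (9.5, np.float64(-2.4)), (11.0, np.float64(-1.5)), (12.5, np.float64(-1.7)), (14.0, np.float64(-1.9))]
 t 21.30 w 61.88 ff 28.7 F [ 0.37  0.06 -1.89] M [-0.08 -0.18  0.02] tcp [0.5895 0.1189 0.2212]
```

```bash
python3 - <<'E'
from lift import *
def panel():
    im=imaging.capture('side'); f=im.astype(float); w=np.clip(f[...,2]-f[...,0]-40,0,None); w[224:]=0;w[:150]=0;w[:,:294]=0;w[:,322:]=0
    ys,xs=np.mgrid[:480,:640]; return (w*xs).sum()/w.sum(),(w*ys).sum()/w.sum()
print('panel after 14 mm (was 304.5,211.1):',panel())
q=np.array(readout.get_ee_pos()); p,o,_=pose(9.5,17)
bot.line_to(p+[0,0,.045],max_speed=.05); f=fz(); print(f,readout.get_clock())
if -4<f[2]<-.8:
    bot.line_to(p+[0,0,.08],max_speed=.06); st('up')
    cv2.imwrite('pics/side3.png',imaging.capture('side')[:,:,::-1])
E
python3 -c "
import cv2;i=cv2.imread('pics/side3.png')[120:270,240:390];cv2.imwrite('pics/side3c.png',cv2.resize(i,None,fx=4,fy=4,interpolation=2))"
```

```text
panel after 14 mm (was 304.5,211.1): (np.float64(304.3734965182528), np.float64(206.31399029331084))
[-0.74729884  0.05977024 -1.91529142] 22.1667
up t 22.90 w 62.02 ff 28.7 F [ 0.06  0.17 -2.01] M [-0.09 -0.1  -0.02] tcp [0.5893 0.119  0.2872]
```

View pics/side3c.png

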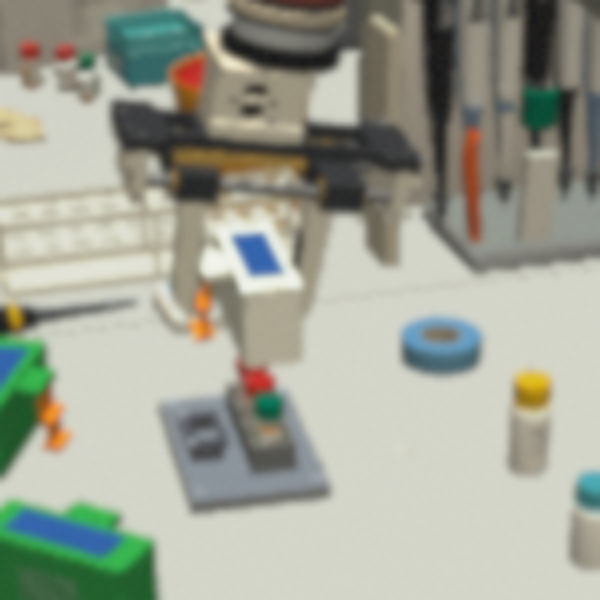

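The cover is up at about (258,290), upright, and the vials stand in the carrier at about (262,395). Now I'll carry it to the mat and set it down by feel.

Run:
```python
from lift import *
p,o,_=pose(9.5,17); M=np.array([.5545,-.204,.003]); g=p-O+M   # TCP when the cover rests on the mat
bot.line_to([g[0],g[1],p[2]+.08],max_speed=.12); st('over')
bot.line_to(g+[0,0,.012],max_speed=.08)
bot.dwell(.2); b=fz(5); print('base',b,readout.get_clock())
h=.006
while h>-.003:
    bot.line_to(g+[0,0,h],max_speed=.02); f=fz(3)
    if f[2]-b[2]>2: break
    h-=.0005
print('touch h',h,f-b)
bot.release(); st('open')
bot.line_to(g+[0,0,.15],max_speed=.12); bot.dwell(.3); st('clear')
for n in('top','side'): cv2.imwrite(f'pics/{n}4.png',imaging.capture(n)[:,:,::-1])
im=cv2.imread('pics/top4.png'); 
a=im[200:300,190:420]; s=cv2.imread('pics/side4.png')[190:350,240:400]
a=cv2.resize(a,None,fx=3.4,fy=3.4,interpolation=2)[:340]; cv2.imwrite('pics/chk.png',np.hstack([cv2.resize(a,(460,200)),cv2.resize(s,(200,200),interpolation=2)]))
cv2.imwrite('pics/chk.png',cv2.resize(s,(600,600),interpolation=2))
```

```text
over t 25.80 w 61.74 ff 28.7 F [ 0.01  0.21 -1.49] M [-0.09 -0.13 -0.01] tcp [ 0.5731 -0.2045  0.2872]
base [-0.23546647  0.13582882 -1.05011718] 27.1917
touch h -0.0005000000000000017 [-0.80235936  0.38950132  5.15958645]
open t 32.30 w 93.10 ff 0.0 F [ 0.19  0.73 -0.09] M [-0.05 -0.08  0.02] tcp [ 0.573  -0.2051  0.1977]
clear t 34.00 w 93.03 ff 0.0 F [ 1.07 -0.7   0.07] M [-0.05 -0.12 -0.03] tcp [ 0.573  -0.2051  0.3479]
```

View pics/chk.png

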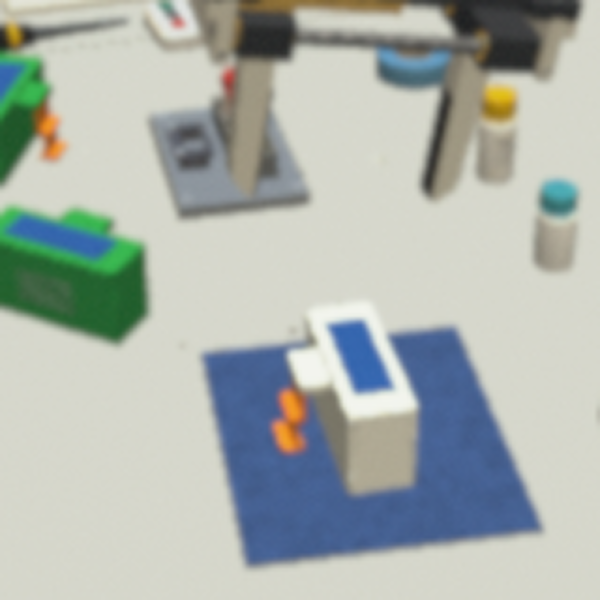

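The cover stands upright on the mat at about (360,400), close to the middle, and the gripper is clear. I'm handing it in.

```bash
python3 -c "
from m import *
print(workorder.job_done())"
```

```text
the job is handed in; nothing more can be done
None
```

The cover came off the carrier on the first lift and now stands upright near the middle of the blue mat, let go. The vials were standing when the cover came off, the gripper kept clear of the bystanders, and the job was handed in at about 34 s; the judge returned no verdict.

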